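Open the sample case with the two-stage catch

ROBOT

A 6-joint arm with a two-finger parallel gripper is mounted at the origin on a cart in front of the work surface, level with it; the furniture and walls round the work are solid. World frame = base frame: x ahead of the robot, y to its left, z up, the work surface at z = 0. Lengths are in mm, angles in rad, forces in N, time in s.
With the tool pointing down it reaches from about 400 to 925 mm from the base axis. Payload 12.5 kg.
Tool frame: the origin (TCP) lies midway between the tips of the shut fingers; the grasp point (between the pads) lies 19 mm behind it; z points along the fingers, y is the line along which they close (so a half turn about z gives the same grasp; the last joint's range is limited). The gripper opens to 95 mm and grips with 3 to 60 N. Pads are 20 mm wide; open, the fingers measure 119 mm over their backs; the gripper's body (75 mm by 180 mm) begins 59 mm behind the grasp point.
Start: joints at [1.128, 0.491, 1.559, -0, 1.092, -0.106], TCP at [206.527, 589.91, 214.661] pointing down, gripper open.
Joint ranges: [-3.1, 3.1], [-0.84, 2.19], [0.05, 2.79], [-1.13, 4.28], [0.06, 2.93], [-2.69, 2.69]. Speed limits (rad/s): [2.22, 2.22, 2.79, 3.14, 3.14, 3.14].

INTERFACE

Orientations are given as [roll, pitch, yaw] about the fixed x, y, z axes, in that order (R = Rz(yaw) Ry(pitch) Rx(roll)).
In Python, from cell import state, read_camera, camera_info, env gives the robot as it stands.
- The arm moves only by the tool move_arm, never from a script. Its argument "commands" is a list of rows, each a list of 3 entries, a list of its own where there are three numbers: the shift along the world's x, y, z in cm, then the turn, a rotation vector about the world's x, y, z in degrees, then the opening, from 0 (shut) to 1 (fully open). A call has 1 to 10 rows; each row shifts and turns the commanded pose from where the row before left it; what a row does not reach is not made up. A row lasts 1/10 s, in which the tool goes at most 50 mm and 8.59 degrees, less where a joint would pass 70% of its speed; a pose out of reach is approached as far as the arm can. A call with a gripper value outside its range is refused whole. The fingers move at their own pace and stop on an object; the grip force is fixed at half the most. Time passes only in rows, so rows that do not move let the fingers close. It gives the time, the measured TCP pose, the force, the opening and the grip force at its end, in the units of the state.
- state(): the state, without advancing time (a new reading comes with each control period).
- read_camera(name): name is "scene" or "top" or "wrist"; returns the picture (480x640x3 uint8, blue, green, red); there is no depth.
- camera_info(name): a dict with "K" (3x3 intrinsics, pixels), "k1" (the pictures are not rectified: a ray, as slopes to the right and down, at radius r is drawn at 1 + k1 r^2 times it, then the intrinsics apply), "cam_to_world" (4x4, takes a point from camera to world coordinates). Camera axes: x right, y down, z forward; pixel columns grow to the right and rows downward; lengths in mm; the calibration is good to about 2 mm. A picture is of the moment at which its call begins: read the wrist's pose just before it. camera_info takes no time and is no camera call; for the wrist camera it gives the pose at the moment of the call.
- env.job_done(): hands the job in; it is judged then, once.
The state is a dict: "t": time; "joints": joint angles; "qvel": joint speeds; "tau": joint torques, N m; "eef_pos": TCP position; "tcp_rot": TCP orientation; "ft_force": force on the tool from outside, world axes, zero at the start; "moment": the same for the moment, N m; "opening": opening from 0.0 (shut) to 1.0 (fully open); "grip_force": force on a finger pad.
Only numpy, scipy, OpenCV 4.12 (cv2) and the standard library are available. Lean on these libraries where they do the work, as an engineer would, in place of code of your own. Each camera call takes 0.05 s, during which the arm holds its last target. There are 200 camera calls.

TASK

Open the orange-lidded sample case: first slide the yellow safety tab on its front fully home to the case's left (away from the latch), up against its rubber stop but without ramming it, then lift the red-barred latch and open the lid well past halfway, so that it stands open by itself when you let go. Never force the latch while the tab still blocks it, and leave the things around the case where they are.

Things in the scene. Friction and masses are not known exactly. Their poses are not given: they have to be found in the camera images.
- sample_case: Grey sample case with orange lid, fixed on the table: 100 (x) x 240 (y) x 72 mm high, base 50, lid 22. Origin: centre of its underside; -x is its front (to the robot), +y its left as the robot sees it, z up. 'Case (x, y, z)' means offsets from this origin in these axes. On its front: the safety tab, above it the latch, hung on the lid by a steel bracket (front face x -64).
- lid_hinge (a point): Middle of the lid's hinge line, at the back of the case: case (50, 0, 50) mm. The hinge line runs along case y.
- latch_pivot (a point): Nominal middle of the latch's pivot line (along case y), on the lid: case (-58, 0, 60) mm with the lid shut. Bracket, latch and tab stop are clamped together in slotted holes and truly sit up to 12 mm either way along y from their nominal places; this is not measured and differs each time.
- latch_bar (a point): Nominal centre of the latch's handle with the latch down: case (-106, 0, 60) mm, 48 mm in front of the pivot. Moves with the lid, not with the latch. A red round bar 9.6 mm thick, 76 mm long along y, on two 6 mm side arms at y -35 and +35 mm; between the arms it is open back to the bracket (37 mm), so the bar can be pinched from above across x.
- safety_tab: Safety tab on the case's front; slides only along case y, 1.5 N friction, stays where left. Locked at case (-67, 92, 30) mm, starts 0 to 3 mm past that. Its steel bolt runs to -y and blocks the latch's hook until the last 2 mm before its rubber stop, which is 16 to 40 mm toward +y from locked (it goes with the bracket): feel for it. Hard rubber, gives under 1 mm. Tab and catch bear 12 N at most.
- tab_lug (a point): Middle of the tab's yellow, black-ribbed thumb lug, to be pushed toward case +y: 34 mm (x) x 12 mm (y) x 38 mm (z), at case (-90, 92, 43) mm when locked; its front face is at case x -100, its top at z 62 mm. Free room at least 36 mm wide toward -y, up to the end of the latch bar.
- latch (a joint): Angle of the latch about its pivot, rad: 0 down (bar level with the pivot, in front of it), grows as the bar is lifted, to 0.9 at most. Blocked at about 0.06 while the tab is not fully home; the hook is clear of its ledge from about 0.3. Friction 0.05 N m: it stays where it is left.
- lid (a joint): Angle of the lid about its hinge, rad: 0 shut, opens upward to 1.25. Held shut by the latch's hook. Stiff hinge (0.35 N m plus the lid's weight): it stays where it is left. With the latch at its upper end, lifting the latch bar further raises the lid.
- tube_rack: Bystander: blue rack with capped tubes, 69 x 138 x 85 mm, loose; origin: centre of its underside.
- vial_red: Bystander: small white-labelled vial with a red cap, 21 x 21 x 50 mm, loose; origin: centre of its underside.
- vial_amber: Bystander: amber vial with a black cap, 25 x 25 x 54 mm, loose; origin: centre of its underside.
- timer: Bystander: white lab timer, 60 x 62 x 28 mm, loose; origin: centre of its underside.

How it is judged (in metres and radians):
On the way:
1. the latch is lifted by more than 0.4 rad with the lid still nearly shut (under 0.2 rad) (value of joint latch above 0.4 rad and value of joint lid below 0.2 rad).
At the end, for the whole second after the job is handed in: the lid stands open by itself by more than 0.8 rad (full opening is 1.25) and at rest (value of joint lid above 0.8 rad and velocity of joint lid between -0.05 and 0.05 rad/s); the robot touches nothing.
It fails at once if safety tab and catch bear on each other with more than 12 N (tab rammed into its stop, or latch forced while blocked) (contact force between safety_tab and sample_case above 12 N).
It fails at once if a bystander (tube rack, red-capped vial, amber vial, timer) is moved by more than 30 mm (distance of any of tube_rack, vial_red, vial_amber, timer from where it was at the start of the episode above 0.03 m).
It also fails if it takes over 51 s, if anything falls off the work surface, if the arm or the gripper's body presses on something with over 40 N, if the wrist force passes 120 N, or if a joint passes its speed limit or range.

## Working session

There is one attempt and no reset: what is moved stays moved. The work goes in short steps, Python scripts to look and compute and a tool call to move; the robot and the scene stay as the last step left them, time stands still between calls to the robot, and variables do not carry over. Pictures are saved under pics/ and viewed, at most 10 in all, crops included, and the job is handed in when it is done.

Besides the shell and the picture viewer there is one more tool, called after "Call:" as a command line: name --argument value ..., lists and objects as JSON in quotes. move_arm: Moves the arm, as the interface text tells. Its arguments: {"type":"object","properties":{"commands":{"type":"array"}},"required":["commands"]}

```bash
mkdir -p pics; cat > h.py <<'E'
import numpy as np, cv2
from cell import state, read_camera, camera_info, env
def ray(ci,u,v):
    K=np.array(ci["K"]);d=np.array([(u-K[0,2])/K[0,0],(v-K[1,2])/K[1,1]]);s=d.copy()
    for _ in range(20): s=d/(1+ci["k1"]*(s@s))
    T=np.array(ci["cam_to_world"]);return T[:3,3],T[:3,:3]@np.array([s[0],s[1],1])
def at_z(ci,u,v,z):
    o,d=ray(ci,u,v);return o+d*(z-o[2])/d[2]
def proj(ci,P):
    T=np.array(ci["cam_to_world"]);K=np.array(ci["K"]);p=T[:3,:3].T@(np.array(P,float)-T[:3,3]);s=p[:2]/p[2];s=s*(1+ci["k1"]*(s@s))
    return [K[0,0]*s[0]+K[0,2],K[1,1]*s[1]+K[1,2]]
E
python3 - <<'E'
from h import *
for n in("scene","top"):
    cv2.imwrite(f"pics/{n}0.png",read_camera(n)); c=camera_info(n);print(n,np.round(c["cam_to_world"],3).tolist())
s=state();print(s)
E
```

```text
scene [[0.457, -0.678, 0.576, -226.521], [-0.89, -0.338, 0.307, -393.104], [-0.014, -0.653, -0.757, 1018.635], [0.0, 0.0, 0.0, 1.0]]
top [[0.013, -0.984, 0.177, 278.812], [-1.0, -0.012, 0.005, -9.142], [-0.003, -0.177, -0.984, 1436.017], [0.0, 0.0, 0.0, 1.0]]
{'t': 0.1, 'joints': array([ 1.12840574e+00,  4.91518593e-01,  1.55939150e+00,  3.90489592e-05,
        1.09170717e+00, -1.05603552e-01]), 'qvel': array([-1.14746095e-03, -1.15568260e-03, -1.99507479e-04,  8.30780960e-05,
        3.01669977e-03, -9.53802861e-04]), 'tau': array([ 1.89519742e-03, -6.13625765e+01, -2.58607364e+01,  6.93254918e-02,
        4.70473222e-02, -2.63178953e-05]), 'eef_pos': array([206.41354496, 589.70109863, 214.10715614]), 'tcp_rot': array([-3.14057740e+00, -1.42442778e-04,  2.80478753e+00]), 'ft_force': array([-0.6923043 ,  0.36991724,  0.2898996 ]), 'moment': array([ 0.0250734 ,  0.03917024, -0.0304428 ]), 'grip_force': 0.0, 'opening': 1.0006455071649132}
```

View pics/scene0.png

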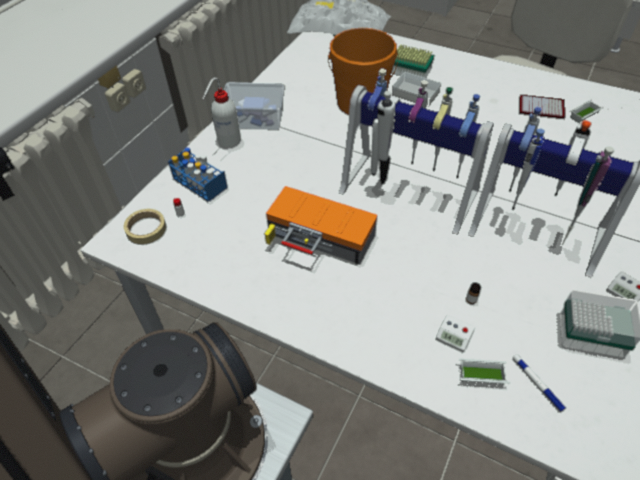

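View pics/top0.png

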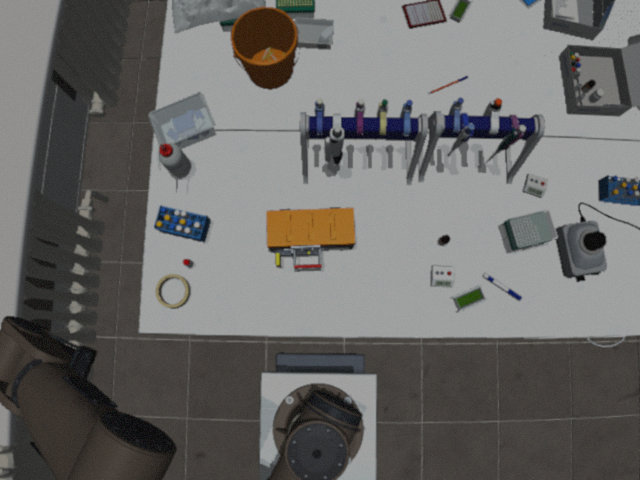

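The scene picture shows the case in the middle with the tab at (269,233) and the red bar at (298,246). In the top picture the lid spans (266..355, 207..250), the bar is at (308,266) and the lug at (279,260). Next I segment them by colour.

```bash
python3 - <<'E'
from h import *
im=cv2.imread("pics/top0.png");c=camera_info("top")
hsv=cv2.cvtColor(im,cv2.COLOR_BGR2HSV)
def big(m,box):
    x0,y0,x1,y1=box;mm=np.zeros_like(m);mm[y0:y1,x0:x1]=m[y0:y1,x0:x1]
    n,l,s,ce=cv2.connectedComponentsWithStats(mm);k=1+np.argmax(s[1:,4]);return l==k,s[k]
m,s=big(cv2.inRange(hsv,(8,150,100),(19,255,255)),(255,195,370,256));print(s)
v,u=np.nonzero(m)
P=np.array([at_z(c,a,b,72)[:2] for a,b in zip(u,v)],np.float32)
r=cv2.minAreaRect(P);print(r); print(cv2.boxPoints(r), P.mean(0))
m,s=big(cv2.inRange(hsv,(22,120,100),(35,255,255)),(265,245,290,275));v,u=np.nonzero(m);print("lug",s,at_z(c,u.mean(),v.mean(),60))
m,s=big(cv2.inRange(hsv,(0,120,80),(6,255,255))|cv2.inRange(hsv,(172,120,80),(180,255,255)),(285,255,330,280));v,u=np.nonzero(m);print("bar",s,at_z(c,u.mean(),v.mean(),62))
for l,h in((s[0],s[1]+s[3]/2),(s[0]+s[2],s[1]+s[3]/2)):print(at_z(c,l,h,62))
cv2.imwrite("pics/crop0.png",cv2.resize(im[195:285,250:370],None,fx=6,fy=6,interpolation=cv2.INTER_CUBIC))
E
```

```text
[ 267  208   88   39 3006]
((544.8328247070312, 29.601219177246094), (100.68193817138672, 235.2810516357422), 2.788790225982666)
[[488.8278  144.6531 ]
 [500.27518 -90.34929]
 [600.8379  -85.45067]
 [589.3905  149.55173]] [544.55176   29.360996]
lug [276 253   4  13  48] [457.65972556 117.60986458  60.        ]
bar [295 264  26   4  71] [438.88842563  36.01403114  62.        ]
[438.2148788   69.19765112  62.        ]
[439.14060455  -1.35724668  62.        ]
```

View pics/crop0.png

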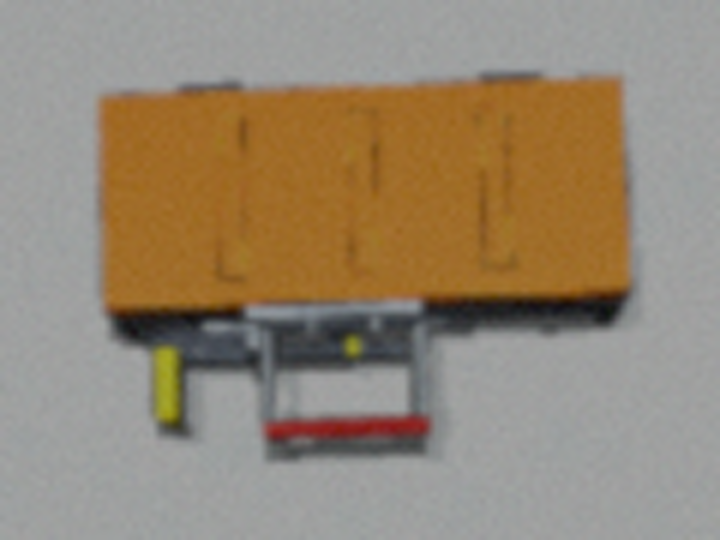

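Call:
move_arm --commands '[[[2.2,-4.4,0],[0,0,-6.8],0],[[2.2,-4.4,0],[0,0,-6.8],0],[[2.2,-4.4,0],[0,0,-6.8],0],[[2.2,-4.4,0],[0,0,-6.8],0],[[2.2,-4.4,0],[0,0,-6.8],0],[[2.2,-4.4,0],[0,0,-6.8],0],[[2.2,-4.4,0],[0,0,-6.8],0],[[2.2,-4.4,0],[0,0,-6.8],0],[[2.2,-4.4,0],[0,0,-6.8],0],[[2.2,-4.4,0],[0,0,-6.8],0]]'

```text
t: 1.1
eef_pos: [427.0, 148.0, 214.7]
tcp_rot: [3.141, -0.0, 1.613]
ft_force: [1.0, 0.6, -0.1]
opening: 0.216
grip_force: 0.0
```

```bash
python3 - <<'E'
from h import *
s=state();print(s["t"],s["eef_pos"],s["tcp_rot"],s["opening"],s["ft_force"])
c=camera_info("wrist");im=read_camera("wrist");cv2.imwrite("pics/w1.png",im);import pickle;pickle.dump(c,open("w1.pkl","wb"))
print(np.round(c["cam_to_world"],3))
E
```

```text
1.1 [426.96618235 147.9879249  214.6969987 ] [ 3.14141509e+00 -4.90185271e-05  1.61311306e+00] 0.21601115693351242 [ 0.98589874  0.62467209 -0.07956689]
[[ 9.99000e-01  4.00000e-02  9.00000e-03  4.24064e+02]
 [ 4.10000e-02 -9.70000e-01 -2.38000e-01  2.15041e+02]
 [-1.00000e-03  2.38000e-01 -9.71000e-01  3.84806e+02]
 [ 0.00000e+00  0.00000e+00  0.00000e+00  1.00000e+00]]
```

View pics/w1.png

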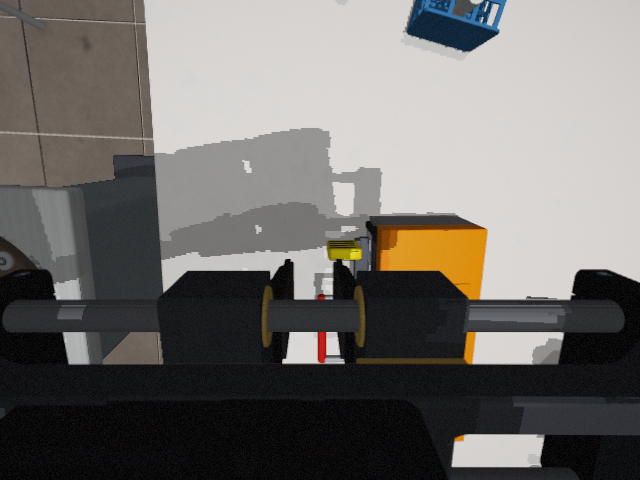

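The wrist picture shows the lug at about (344,250), the lid's +y edge running from (377,228) to (485,229), and the bar's end at (322,293).

```bash
python3 - <<'E'
from h import *
import pickle
c=pickle.load(open("w1.pkl","rb"));im=cv2.imread("pics/w1.png");hsv=cv2.cvtColor(im,cv2.COLOR_BGR2HSV)
b=np.array([544.8,29.6]);t=.0487;R=np.array([[np.cos(t),-np.sin(t)],[np.sin(t),np.cos(t)]])
cs=lambda p:np.round(R.T@(p[:2]-b),1)
for n,(u,v,z) in dict(lidFL=(377,227,72),lidBL=(486,229,72),barend=(322,294,60)).items():
    p=at_z(c,u,v,z);print(n,p,cs(p))
m=cv2.inRange(hsv,(22,120,60),(35,255,255));m[:, :310]=0;m[:,380:]=0;m[:225]=0;m[275:]=0
x,y,w,h=cv2.boundingRect(m);print(x,y,w,h)
for u,v in((x,y),(x+w,y),(x,y+h),(x+w,y+h)):print(cs(at_z(c,u,v,62)))
cv2.imwrite("pics/w1c.png",cv2.resize(im[215:315,290:400],None,fx=5,fy=5))
E
```

```text
lidFL [486.66992844 148.23534054  72.        ] [-52.3 121.3]
lidBL [588.74730002 150.54332657  72.        ] [ 49.8 118.7]
barend [438.97292207  73.46702034  60.        ] [-103.6   49. ]
327 240 35 20
[-98.7 106.5]
[-64.5 106.2]
[-98.6  86. ]
[-64.   85.7]
```

View pics/w1c.png

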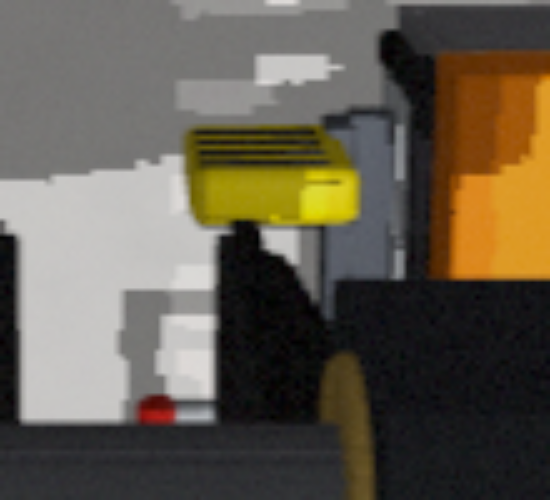

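Call:
move_arm --commands '[[[1.5,-2.7,0],[0,0,0.3],0],[[1.5,-2.7,0],[0,0,0],0],[[0,0,-3],[0,0,0],0],[[0,0,-4],[0,0,0],0],[[0,0,-4],[0,0,0],0],[[0,0,-3],[0,0,0],0],[[0,0,-2],[0,0,0],0],[[0,0,-1.3],[0,0,0],0],[[0,0,0],[0,0,0],0],[[0,0,0],[0,0,0],0]]'

```text
t: 2.15
eef_pos: [456.5, 96.0, 41.8]
tcp_rot: [-3.141, 0.0, 1.623]
ft_force: [-0.2, 0.4, 0.0]
opening: 0.005
grip_force: 0.0
```

Call:
move_arm --commands '[[[0,0.3,0],[0,0,0],0],[[-0.02,0.3,0],[0,0,0],0],[[-0.02,0.3,0],[0,0,0],0],[[-0.02,0.3,0],[0,0,0],0],[[-0.02,0.3,0],[0,0,0],0]]'

```text
t: 2.65
eef_pos: [455.9, 111.2, 41.9]
tcp_rot: [3.141, -0.0, 1.623]
ft_force: [0.6, -1.5, 1.2]
opening: 0.006
grip_force: 0.8
```

Call:
move_arm --commands '[[[-0.02,0.3,0],[0,0,0],0],[[-0.02,0.3,0],[0,0,0],0],[[-0.02,0.3,0],[0,0,0],0],[[-0.02,0.3,0],[0,0,0],0],[[-0.02,0.3,0],[0,0,0],0],[[0,0,0],[0,0,0],0]]'

```text
t: 3.25
eef_pos: [454.5, 126.3, 41.6]
tcp_rot: [-3.141, -0.0, 1.624]
ft_force: [0.5, 1.2, 0.0]
opening: 0.001
grip_force: 0.0
```

Call:
move_arm --commands '[[[-0.01,0.15,0],[0,0,0],0],[[-0.01,0.15,0],[0,0,0],0],[[-0.01,0.15,0],[0,0,0],0],[[0,0.15,0],[0,0,0],0]]'

```text
t: 3.65
eef_pos: [454.2, 131.9, 41.6]
tcp_rot: [-3.141, 0.0, 1.623]
ft_force: [-0.7, -1.0, 0.0]
opening: 0.001
grip_force: 0.8
```

Call:
move_arm --commands '[[[-0.01,0.1,0],[0,0,0],0],[[0,0.1,0],[0,0,0],0]]'

```text
t: 3.85
eef_pos: [454.1, 134.0, 41.6]
tcp_rot: [-3.141, 0.0, 1.623]
ft_force: [-0.6, -1.3, -0.7]
opening: 0.005
grip_force: 0.8
```

Call:
move_arm --commands '[[[-0.01,0.05,0],[0,0,0],0],[[0,0.05,0],[0,0,0],0]]'

```text
t: 4.05
eef_pos: [454.1, 134.9, 41.6]
tcp_rot: [-3.141, 0.0, 1.623]
ft_force: [-0.9, -1.3, -0.7]
opening: 0.006
grip_force: 0.8
```

Call:
move_arm --commands '[[[-0.01,0.05,0],[0,0,0],0],[[0,0.05,0],[0,0,0],0]]'

```text
t: 4.25
eef_pos: [454.1, 135.9, 41.7]
tcp_rot: [3.142, 0.0, 1.623]
ft_force: [-1.5, -1.8, 0.1]
opening: 0.006
grip_force: 0.8
```

Call:
move_arm --commands '[[[0,0.05,0],[0,0,0],0],[[0,0.05,0],[0,0,0],0]]'

```text
t: 4.45
eef_pos: [454.1, 136.9, 41.7]
tcp_rot: [3.142, 0.0, 1.623]
ft_force: [-1.6, -2.3, -0.3]
opening: 0.003
grip_force: 0.8
```

Call:
move_arm --commands '[[[0,0.05,0],[0,0,0],0],[[0,0.05,0],[0,0,0],0]]'

```text
t: 4.65
eef_pos: [454.1, 137.4, 41.7]
tcp_rot: [-3.141, 0.001, 1.624]
ft_force: [-0.6, -12.8, 0.5]
opening: 0.007
grip_force: 6.3
```

Stop felt. I back off at once, then rise clear.

Call:
move_arm --commands '[[[0,-0.3,0],[0,0,0],0],[[0,-1.0,0],[0,0,0],0],[[0,0,3],[0,0,0],0.4],[[0,0,5],[0,0,0],0.4],[[0,0,4],[0,0,0],0.4],[[0,0,0],[0,0,0],0.4]]'

```text
t: 5.25
eef_pos: [456.1, 124.8, 166.2]
tcp_rot: [3.133, -0.001, 1.623]
ft_force: [0.3, 0.3, -0.3]
opening: 0.284
grip_force: 0.0
```

```bash
python3 - <<'E'
from h import *
s=state();print(s["t"],s["eef_pos"],s["ft_force"],s["opening"])
c=camera_info("wrist");im=read_camera("wrist");b=np.array([544.8,29.6]);t=.0487;R=np.array([[np.cos(t),-np.sin(t)],[np.sin(t),np.cos(t)]])
cs=lambda p:np.round(R.T@(p[:2]-b),1)
hsv=cv2.cvtColor(im,cv2.COLOR_BGR2HSV)
m=cv2.inRange(hsv,(22,120,60),(35,255,255))
n,l,st,ce=cv2.connectedComponentsWithStats(m)
for k in range(1,n):
    if st[k,4]>60:x,y,w,h=st[k,:4];print(st[k],cs(at_z(c,x,y,62)),cs(at_z(c,x+w,y+h,62)))
cv2.imwrite("pics/w2.png",im)
w=R@np.array([-106,11.2])+b;print("bar world",w)
E
```

```text
5.25 [456.14398416 124.80002422 166.19624563] [ 0.34995904  0.25693232 -0.27459475] 0.2837152300219591
[295 186  42  19 629] [-97.7 139.3] [-63.9 124. ]
bar world [438.38045031  35.62656144]
```

Call:
move_arm --commands '[[[-0.5,-3,0],[0,0,0],0.45],[[-0.5,-3,0],[0,0,0],0.45],[[-0.5,-2.9,0],[0,0,0],0.45],[[0,0,-2],[0,0,0],0.45],[[0,0,-2],[0,0,0],0.45],[[0,0,0],[0,0,0],0.45]]'

```text
t: 5.9
eef_pos: [437.6, 35.5, 119.2]
tcp_rot: [-3.137, -0.001, 1.622]
ft_force: [-0.8, 0.5, 0.1]
opening: 0.449
grip_force: 0.0
```

```bash
python3 - <<'E'
from h import *
s=state();print(s["t"],s["eef_pos"],s["tcp_rot"],s["opening"])
c=camera_info("wrist");cv2.imwrite("pics/w3.png",read_camera("wrist"));print(proj(c,[438.5,36,65]),proj(c,[438.5,36+38,60]))
E
```

```text
5.9 [437.64100966  35.48127384 119.21231298] [-3.13666885e+00 -6.81895487e-04  1.62238637e+00] 0.44900193525854404
[np.float64(315.0321718073542), np.float64(251.22526460540993)] [np.float64(317.973461011442), np.float64(194.8508329248785)]
```

View pics/w3.png

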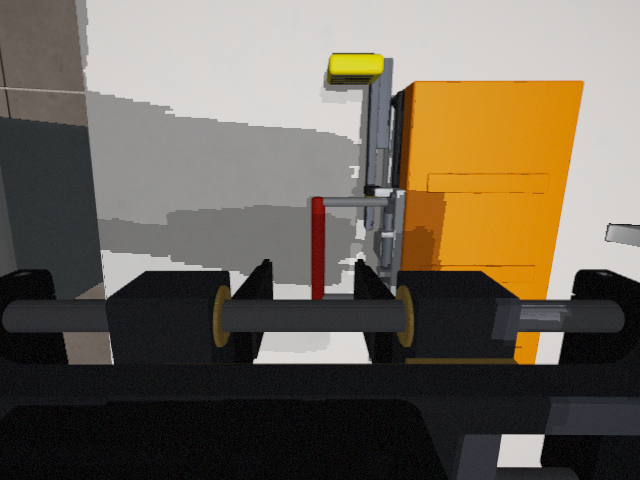

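The picture shows the tab home at (355,67), clear of the bar. The bar lies at column 318, with the fingertips either side at 265 and 362, so it is nearly centred. I descend.

Call:
move_arm --commands '[[[0.1,0,-2],[0,0,0],0.43],[[0,0,-2],[0,0,0],0.43],[[0,0,-2],[0,0,0],0.43],[[0,0,-1.6],[0,0,0],0.43],[[0,0,0],[0,0,0],0.43]]'

```text
t: 6.45
eef_pos: [439.6, 36.0, 44.7]
tcp_rot: [-3.139, -0.0, 1.624]
ft_force: [0.3, 0.6, 0.1]
opening: 0.431
grip_force: 0.0
```

Call:
move_arm --commands '[[[0,0,0],[0,0,0],0.2],[[0,0,0],[0,0,0],0.1],[[0,0,0],[0,0,0],0],[[0,0,0],[0,0,0],0],[[0,0,0],[0,0,0],0]]'

```text
t: 6.95
eef_pos: [440.7, 35.9, 46.1]
tcp_rot: [3.14, 0.0, 1.623]
ft_force: [-0.5, -0.4, 1.1]
opening: 0.092
grip_force: 30.0
```

Call:
move_arm --commands '[[[0,0,0.1],[0,0,0],0],[[0,0,0.1],[0,0,0],0],[[0,0,0.1],[0,0,0],0]]'

```text
t: 7.25
eef_pos: [440.6, 35.9, 48.7]
tcp_rot: [3.141, 0.0, 1.623]
ft_force: [4.2, 1.2, -6.4]
opening: 0.094
grip_force: 30.0
```

Call:
move_arm --commands '[[[0,0,0.05],[0,0,0],0],[[0,0,0.05],[0,0,0],0]]'

```text
t: 7.45
eef_pos: [440.7, 35.9, 49.7]
tcp_rot: [3.14, 0.0, 1.623]
ft_force: [5.7, 0.5, -4.5]
opening: 0.095
grip_force: 30.0
```

Call:
move_arm --commands '[[[0,0,0.05],[0,0,0],0],[[0,0,0.1],[0,0,0],0]]'

```text
t: 7.65
eef_pos: [440.8, 35.8, 51.2]
tcp_rot: [3.14, 0.0, 1.623]
ft_force: [6.3, 1.0, -7.6]
opening: 0.092
grip_force: 30.0
```

Call:
move_arm --commands '[[[0.03,0,0.22],[0,0,0],0],[[0.04,0,0.22],[0,0,0],0],[[0.06,0,0.24],[0,0,0],0],[[0.06,0,0.23],[0,0,0],0],[[0.08,0,0.23],[0,0,0],0]]'

```text
t: 8.15
eef_pos: [442.5, 35.9, 62.6]
tcp_rot: [-3.141, -0.0, 1.623]
ft_force: [1.8, 1.1, -5.8]
opening: 0.093
grip_force: 30.0
```

Call:
move_arm --commands '[[[0.08,0,0.22],[0,0,0],0],[[0.1,0,0.22],[0,0,0],0],[[0.11,0,0.22],[0,0,0],0],[[0.12,0,0.21],[0,0,0],0]]'

```text
t: 8.55
eef_pos: [445.0, 36.1, 71.1]
tcp_rot: [-3.137, -0.0, 1.623]
ft_force: [-8.6, 0.5, -2.3]
opening: 0.091
grip_force: 30.0
```

Call:
move_arm --commands '[[[0.1,0,0.25],[0,0,0],0],[[0.12,0,0.25],[0,0,0],0],[[0.15,0,0.25],[0,0,0],0]]'

```text
t: 8.85
eef_pos: [448.5, 36.1, 78.6]
tcp_rot: [-3.137, -0.001, 1.623]
ft_force: [-8.3, 1.2, -0.8]
opening: 0.092
grip_force: 30.0
```

```bash
python3 - <<'E'
from h import *
cv2.imwrite("pics/s4.png",cv2.resize(read_camera("scene")[150:300,200:430],None,fx=3.4,fy=3.4,interpolation=cv2.INTER_CUBIC))
E
```

```text
(no output)
```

View pics/s4.png

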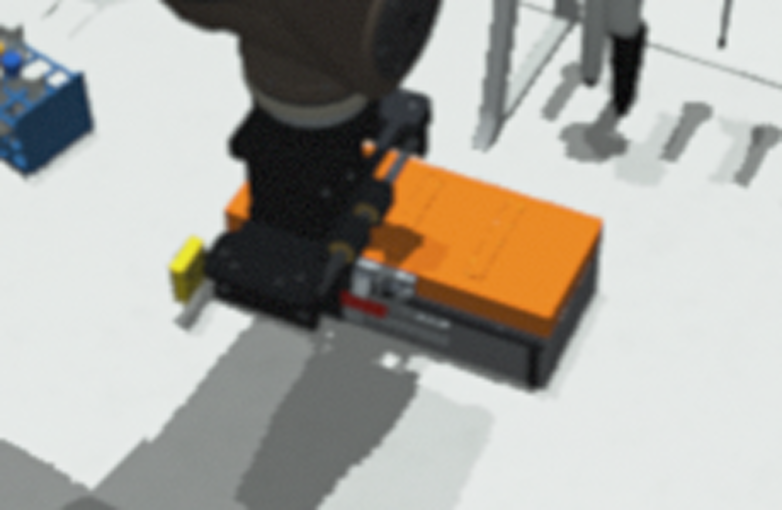

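The lid is shut and the latch is rising between the fingers (bar at about (360,300) in the crop). I continue.

Call:
move_arm --commands '[[[0.15,0,0.2],[0,0,0],0],[[0.18,0,0.2],[0,0,0],0],[[0.2,0,0.2],[0,0,0],0],[[0.2,0,0.2],[0,0,0],0]]'

```text
t: 9.3
eef_pos: [454.9, 36.3, 86.6]
tcp_rot: [-3.135, -0.001, 1.623]
ft_force: [-13.0, 2.9, 3.3]
opening: 0.093
grip_force: 30.0
```

Call:
move_arm --commands '[[[0.2,0,0.5],[0,0,0],0],[[0.25,0,0.65],[0,0,0],0],[[0.3,0,0.65],[0,0,0],0]]'

```text
t: 9.6
eef_pos: [464.4, 36.5, 104.8]
tcp_rot: [-3.139, -0.001, 1.623]
ft_force: [-3.1, 4.7, -5.6]
opening: 0.092
grip_force: 30.0
```

Call:
move_arm --commands '[[[0.74,0.03,1.25],[0,0,0],0],[[0.86,0.04,1.17],[0,0,0],0],[[0.98,0.05,1.08],[0,0,0],0],[[1.09,0.05,0.98],[0,0,0],0]]'

```text
t: 10.0
eef_pos: [499.0, 38.4, 149.9]
tcp_rot: [-3.134, -0.001, 1.623]
ft_force: [-17.7, 3.8, 9.8]
opening: 0.092
grip_force: 30.0
```

Call:
move_arm --commands '[[[1.0,0.06,0.95],[0,0,0],0],[[1.15,0.06,0.85],[0,0,0],0],[[1.25,0.07,0.72],[0,0,0],0]]'

```text
t: 10.3
eef_pos: [534.7, 40.2, 175.5]
tcp_rot: [-3.138, -0.001, 1.623]
ft_force: [-7.9, 3.2, 2.9]
opening: 0.093
grip_force: 30.0
```

Call:
move_arm --commands '[[[1.3,0.07,0.6],[0,0,0],0],[[1.35,0.07,0.5],[0,0,0],0],[[0.8,0.04,0.25],[0,0,0],0],[[0,0,0],[0,0,0],0]]'

```text
t: 10.7
eef_pos: [571.2, 42.0, 188.8]
tcp_rot: [3.141, -0.001, 1.623]
ft_force: [1.0, 5.4, 4.0]
opening: 0.091
grip_force: 30.0
```

Call:
move_arm --commands '[[[0,0,0],[0,0,0],0.2],[[0,0,0],[0,0,0],0.3],[[0,0,0],[0,0,0],0.3],[[0,0,1],[0,0,0],0.3],[[0,0,2],[0,0,0],0.3],[[0,0,3],[0,0,0],0.3],[[0,0,3],[0,0,0],0.3],[[-3,0,2],[0,0,0],0.3],[[-4,0,0],[0,0,0],0.3],[[0,0,0],[0,0,0],0.3]]'

```text
t: 11.7
eef_pos: [497.2, 41.5, 299.9]
tcp_rot: [3.141, 0.0, 1.623]
ft_force: [0.5, -0.7, 0.3]
opening: 0.3
grip_force: 0.0
```

Call:
move_arm --commands '[[[-4,0,0],[0,0,0],0.3],[[-4,3,0],[0,0,0],0.3],[[0,4,0],[0,0,0],0.3],[[0,4,0],[0,0,0],0.3],[[0,4,0],[0,0,0],0.3],[[0,4,0],[0,0,0],0.3],[[0,0,0],[0,0,0],0.3]]'

```text
t: 12.4
eef_pos: [420.7, 234.7, 298.6]
tcp_rot: [3.141, -0.001, 1.627]
ft_force: [-0.5, -2.1, -0.4]
opening: 0.303
grip_force: 0.0
```

```bash
python3 - <<'E'
from h import *
s=state();print(s["t"],s["eef_pos"],s["ft_force"],s["grip_force"])
cv2.imwrite("pics/s5.png",cv2.resize(read_camera("scene")[100:330,120:470],None,fx=2.2,fy=2.2,interpolation=cv2.INTER_CUBIC))
E
```

```text
12.4 [420.6847021  234.68088993 298.61945633] [-0.53356173 -2.05882507 -0.42117808] 0.0
```

View pics/s5.png

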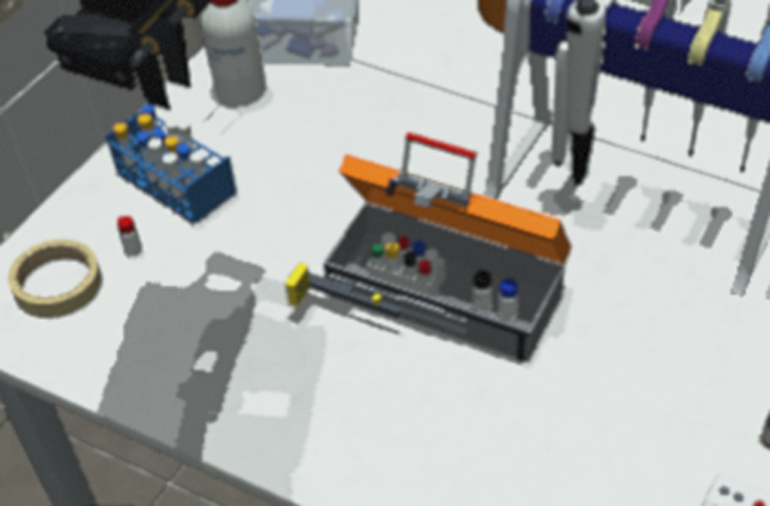

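The lid stands open with the arm clear: bar at crop (440,145), which is scene pixel (320,166). Rack and red vial are where they were. I check this against the lid angle before handing in.

```bash
python3 - <<'E'
from h import *
c=camera_info("scene");b=np.array([544.8,29.6]);t=.0487;R=np.array([[np.cos(t),-np.sin(t)],[np.sin(t),np.cos(t)]])
E=[]
for f in(.8,.9,1.0,1.1,1.2):
    x=50-145.8*np.cos(.333+f);z=50+145.8*np.sin(.333+f);p=proj(c,[*(b+R@[x,11]),z]);print(f,np.round(p));E.append(np.hypot(p[0]-320,p[1]-166))
if np.argmin(E)>=2: print(env.job_done())
E
```

```text
0.8 [312. 181.]
0.9 [315. 175.]
1.0 [318. 170.]
1.1 [320. 165.]
1.2 [323. 160.]
the job is handed in; nothing more can be done
None
```

The job is handed in: the tab is home against its stop, the latch was lifted with the lid shut, and the lid stands open by itself at about 1.1 rad with the arm clear at 12.4 s. The rack and red vial look unmoved; I didn't re-check the amber vial and timer. The one close call was at the tab stop, where the wrist read 12.8 N, about 11 N on the catch after tab friction, against the 12 N limit.

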